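# Park the index plunger and take the detector out of its repair jig

## Robot

A 6-joint arm with a two-finger parallel gripper is mounted at the origin on the work surface. World frame = base frame: x ahead of the robot, y to its left, z up, the work surface at z = 0. Lengths are in m, angles in rad, forces in N, time in s.
With the tool pointing down it reaches from about 0.3 to 0.85 m from the base axis. Payload 5.4 kg.
Tool frame: the origin (TCP) lies on the centre line of the jaws, within the pads' length; the fingertips stand robot.nose_length ahead of it and the grasp point (between the pads) lies 3 mm ahead of it (robot.nose_length is the distance from the TCP to the fingertips, in m); z points along the fingers, y is the line along which they close (so a half turn about z gives the same grasp; the last joint's range is limited). The gripper opens to 85 mm and grips with 20 to 120 N. Pads are 22 mm wide; open, the fingers measure 114 mm over their backs; the gripper's body (76 mm by 85 mm) begins 54 mm behind the grasp point. The pads swing forward as they close: fully open they stand 13 mm farther back than shut.
Start: joints at [1.063, 0.158, 1.597, -0, 1.386, -0.21], TCP at [0.169, 0.55, 0.253] pointing down, gripper open.
Joint ranges: [-2.91, 2.91], [-0.94, 2.29], [0.18, 2.7], [-1.29, 4.43], [0.17, 2.64], [-3, 3]. Speed limits (rad/s): [2.57, 2.57, 3.14, 3.14, 3.14, 3.14].

## Interface

Orientations are given as a unit quaternion [x, y, z, w].
In Python, from plant import robot, cams, models gives the robot as it stands.
- The arm moves only by the tool play_rows, never from a script. Its argument "rows" is a list of rows, each a list of 5 numbers: the opening, from -1 (shut) to 1 (fully open), then the shift along the tool's x, y, z normalised to -1 to 1, where 1 is 25 mm, then the turn about the tool's z normalised to -1 to 1, where 1 is pi rad. A call has 1 to 10 rows; each row shifts and turns the commanded pose from where the row before left it, along the tool's axes as they then stand; what a row does not reach is not made up. A row lasts 1/12 s, in which the tool goes at most 41.7 mm and 7.16 degrees, less where a joint would pass 70% of its speed; a pose out of reach is approached as far as the arm can. A call with a number of a shift or a turn outside -1 to 1 is refused whole. A call with a gripper value outside its range is refused whole. The fingers move at their own pace and stop on an object; the grip force is fixed at half the most. Time passes only in rows, so rows that do not move let the fingers close. It gives the time, the measured TCP pose, the force, the opening and the grip force at its end, in the units of the state.
- robot.sense(): the state, without advancing time (a new reading comes with each control period).
- cams.grab_frame(name): name is "side" or "top" or "wrist"; returns (picture, depth): 384x512x3 uint8, red, green, blue; 384x512 float32, m along the optical axis (not along the pixel's ray), 0 where there is no reading.
- cams.camera_model(name): a dict with "K" (3x3 intrinsics, pixels), "position" and "orientation" of the camera in the world. Camera axes: x right, y up, looking along -z (the intrinsics and any distortion apply to the point x, -y, -z); pixel columns grow to the right and rows downward; lengths in m; the calibration is good to about 2 mm. A picture is of the moment at which its call begins: read the wrist's pose just before it. camera_model takes no time and is no camera call; for the wrist camera it gives the pose at the moment of the call.
- robot.job_done(): hands the job in; it is judged then, once.
Trained networks look in the newest picture that a camera, given by its name, has taken for a name from the list of things; names that differ only in an ending like _2 or _b are one class to them, and where a whole thing is asked for, a point or a joint stands for the part that bears it (a point fixed in the world has none). Each returns a list of dicts, best first, with "confidence" (0 to 1); they miss things now and then, are a little off and sometimes report something else, mostly with a low value. They report only what shows in the picture. A call takes as long as a camera call. They do not tell look-alikes from the thing itself.
- models.boxes_of(thing, camera): "centre" ([x, y, z] in m, in the coordinates of the camera as it stood for that picture, good to about 4 mm: the middle of the surface that is visible of it).
- models.trace(thing, camera): "pixels" (384x512 bool, what is visible of it).
The state is a dict: "time_s": time; "qpos": joint angles; "qvel": joint speeds; "effort": joint torques, N m; "tcp_pos": TCP position; "ee_rot": TCP orientation; "ft_force": force on the tool from outside, world axes, zero at the start; "torque": the same for the moment, N m; "opening": finger opening in m; "gripper_force": force on a finger pad.
Only numpy, scipy, OpenCV 4.12 (cv2) and the standard library are available. Lean on these libraries where they do the work, as an engineer would, in place of code of your own. Each camera call takes 0.05 s, during which the arm holds its last target. There are 200 camera calls.

## Task

Take the repaired detector out of the holding jig: pull up the jig's sprung red index plunger just until you feel its stop, twist it and ease it down into a rest notch so that it stays retracted, without ever straining its cross pin, then slide the blue jaw all the way back to its end stop. Lift the detector out and lay it gently on the black rubber mat, right way up, leaving the plunger parked and the jaw open. Leave the other things on the bench where they are.

Things in the scene. Friction and masses are not known exactly. Their poses are not given: they have to be found in the camera images.
- jig: Holding jig bolted to the bench: aluminium plate 330 x 120 x 12 mm with a grey nest at its -x end, two rubber pads, a steel rail with three index holes 25 mm apart and a grey end stop at its +x end. Origin on the bench, on the centre line, 15 mm towards +x of the plate's middle. +x runs along the rail, the way the jaw opens; z up.
- jaw (a joint): Slide of the blue jaw along the jig's +x, m: 0 closed over the detector's coupling (as found, locked by the plunger, 1 mm of play), 0.070 open against the end stop. Slides with 2 to 3 N once the plunger is parked; unparked, it drops into the next hole. Slide it by the plunger's handle or by its block (60 x 56 mm, 25 to 51 mm above the bench).
- jaw_face (a point): Middle of the front upper edge of the jaw's lip, at jig x = -23.5 mm when closed, 65.5 mm above the bench. The 6 mm lip and two cheeks close over the last 14 mm of the detector's coupling, so the detector cannot be lifted until the jaw is open by 20 mm or more.
- plunger_lift (a joint): How far the plunger is pulled up, m; 0 engaged. Against its spring and weight the pull is 6 N at 0, rising 0.25 N per mm. The slotted crown is screwed in to a different depth at each start: its cross pin clears the rim at a lift between 9.5 and 19.5 mm (not measurable, feel for it), a hard stop follows 2 mm above that, and in a rest notch the pin sits 2.5 mm below the rim (lift 7 to 17 mm).
- plunger_turn (a joint): Twist of the plunger about its vertical axis, rad, positive anticlockwise from above; 0 as found. Below the rim it turns only about 0.1 rad either way; above it, freely to a side stop at about 1.14 rad either way. Rest notches are at +1.05 and -1.05 rad (60 degrees), either will do; a notch takes the pin within about 0.09 rad of its middle.
- handle (a point): Grip point of the plunger's rough red bar handle, on the plunger's axis, at jig x = 28 mm, y = 0 with the jaw closed and 108 mm above the bench as found. The bar is 44 long, 12 wide, 22 mm tall; the point is 9 mm below its top. x axis along the bar, which lies along the jig's x as found. Below the bar it is clear down to 84 mm above the bench.
- sleeve: Hexagonal seat of the plunger on top of the jaw, 36 mm over its corners, with the slotted steel crown (29 mm diameter) screwed into it: one deep slot along the jig's x, shallow rest notches at 60 degrees to it. Origin on the plunger's axis, on the jaw's top, 51 mm above the bench.
- cross_pin: Brass cross pin (4 mm thick, 29 mm long) and stop collar on the plunger's stem; it lifts and turns with the handle. Origin on the plunger's axis, 60 mm below the pin (at bench height as found). It bends if pressed on the crown's rim, slot sides, notches or upper stop with more than 20 N.
- detector: Handheld detector, yellow and black, screen and keys on top: body 110 (x) x 46 (y) x 42 mm (z), and a round coupling, 24 mm diameter, standing 24 mm out at +x. Origin under the middle of the body; about 0.3 kg. As found: along the jig's x, origin at jig x = -88 mm, underside 24 mm above the bench.
- nest (a point): Middle of the nest that holds the detector's rear end, on the pads' level (24 mm above the bench), at jig x = -130 mm. Two cheeks, 1.5 mm clear of the detector's sides, hold its rear 28 mm and end 46 mm above the bench; ahead of them the detector's sides are free.
- mat: Black rubber mat lying fixed on the bench, 180 (x) x 150 (y) x 6 mm; origin under its centre.
- solder_spool: bystander: reel of solder standing on its flange, 54 mm diameter, 40 mm tall; origin under its centre
- pliers: bystander: large pliers with orange handles lying flat, about 190 x 70 x 18 mm; origin under the pivot
- wrench: bystander: open-ended steel wrench lying flat; origin under its middle
- screwdriver: bystander: screwdriver with a yellow handle lying flat; origin under its middle
- screw_dish: bystander: low round steel dish, 64 mm diameter, 22 mm tall; origin under its centre
- cover_shell: bystander: open yellow cover shell, 120 x 48 x 18 mm; origin under its centre
- battery_pack: bystander: black tool battery with a green band, 115 x 75 x 72 mm; origin under its centre
Mind the look-alikes: they are no part of the job. What is shaped like the detector but turquoise is not meant.

How it is judged:
On the way, in this order (a step that is already met when the one before it is completed fails the run):
1. the plunger is pulled, twisted and let down so that its pin bears in a rest notch, while the jaw is still closed ((value of joint plunger_turn between 0.9 and 1.25 rad or value of joint plunger_turn between -1.25 and -0.9 rad) and value of joint plunger_lift between 0.0062 and 0.0185 m and velocity of joint plunger_lift between -0.005 and 0.005 m/s and value of joint jaw below 0.006 m and contact force between cross_pin and sleeve above 3 N), for 0.2 s.
2. the jaw is slid back to its end stop with the plunger parked and the detector still in the jig ((value of joint plunger_turn between 0.9 and 1.25 rad or value of joint plunger_turn between -1.25 and -0.9 rad) and value of joint plunger_lift between 0.0062 and 0.0185 m and value of joint jaw above 0.064 m and z of detector in the frame of jig below 0.03 m), for 0.2 s.
At the end, for the whole second after the job is handed in: The plunger rests in one of its notches (twist 0.90 to 1.25 rad either way, lift 6.2 to 18.5 mm, still), the jaw is open by more than 60 mm, and the detector lies at rest, right way up (within 0.1 rad) and flat on the mat, its origin within 75 mm in x and 60 mm in y of the mat's centre, released ((value of joint plunger_turn between 0.9 and 1.25 rad or value of joint plunger_turn between -1.25 and -0.9 rad) and value of joint plunger_lift between 0.0062 and 0.0185 m and velocity of joint plunger_lift between -0.005 and 0.005 m/s and value of joint jaw above 0.06 m and x of detector in the frame of mat between -0.075 and 0.075 m and y of detector in the frame of mat between -0.06 and 0.06 m and z of detector in the frame of mat between 0.003 and 0.01 m and angle between detector's own z axis and vertical below 0.1 rad and linear speed of detector below 0.02 m/s and contact force between the fingers and detector below 0.1 N and contact force between the fingers and jig below 0.1 N); the robot touches nothing.
It fails at once if the plunger's cross pin or stop pressed on its sleeve and crown with more than 20 N (contact force between cross_pin and sleeve above 20 N).
It fails at once if the detector dropped or slammed on the mat: faster than 0.3 m/s within 14 mm of its surface (x of detector in the frame of mat between -0.12 and 0.12 m and y of detector in the frame of mat between -0.1 and 0.1 m and z of detector in the frame of mat below 0.02 m and linear speed of detector above 0.3 m/s).
It fails at once if a bystander moved by more than 30 mm (distance of any of solder_spool, pliers, wrench, screwdriver, screw_dish, cover_shell, battery_pack from where it was at the start of the episode above 0.03 m).
It also fails if it takes over 61 s, if anything falls off the work surface, if the arm or the gripper's body presses on something with over 40 N, if the wrist force passes 120 N, or if a joint passes its speed limit or range.

## Working session

There is one attempt and no reset: what is moved stays moved. The work goes in short steps, Python scripts to look and compute and a tool call to move; the robot and the scene stay as the last step left them, time stands still between calls to the robot, and variables do not carry over. Pictures are saved under pics/ and viewed, at most 10 in all, crops included, and the job is handed in when it is done.

Besides the shell and the picture viewer there is one more tool, called by a JSON object that holds its "api" and its "payload", one argument or row to a line. play_rows: Moves the arm, as the interface text tells. Scaled input: -1 to 1 covers 25 mm each way for a shift and pi rad each way for a turn. Its arguments: {"type":"object","properties":{"rows":{"type":"array"}},"required":["rows"]}

```bash
ls; mkdir -p pics
cat > h.py <<'E'
import numpy as np, cv2
from plant import robot, cams, models
from scipy.spatial.transform import Rotation as R
def cam(n):
    m=cams.camera_model(n); return np.array(m["K"]),np.array(m["position"]),R.from_quat(m["orientation"]).as_matrix()
def grab(n,save=None):
    c=cam(n); p,d=cams.grab_frame(n)
    if save: cv2.imwrite("pics/"+save,p[:,:,::-1])
    return p,d,c
def pts(d,c,mask=None):
    K,t,r=c; v,u=np.nonzero((d>0) if mask is None else (mask&(d>0))); z=d[v,u]
    P=np.stack([(u-K[0,2])/K[0,0]*z,-(v-K[1,2])/K[1,1]*z,-z],1)
    return P@r.T+t,u,v
def w(c,p): return c[2]@np.array(p)+c[1]
E
python3 - <<'E'
from h import *
s=robot.sense(); print({k:np.round(v,3) for k,v in s.items()}, robot.nose_length)
print(cams.camera_model("top").keys())
for n in ["top","side"]:
    p,d,c=grab(n,n+"1.png"); print(n,np.round(c[1],3),np.round(c[0],1).tolist())
    for t in ["jig","handle","detector","mat","sleeve","jaw"]:
        print(t,[(np.round(w(c,b["centre"]),3).tolist(),round(b["confidence"],2)) for b in models.boxes_of(t,n)])
print(robot.sense()["time_s"])
E
```

```text
pics
{'time_s': np.float64(0.0), 'qpos': array([ 1.063,  0.159,  1.598, -0.   ,  1.386, -0.21 ]), 'qvel': array([ 0.   , -0.001,  0.   , -0.   , -0.002,  0.001]), 'effort': array([ 0.0000e+00, -3.9602e+01, -3.3142e+01, -0.0000e+00,  9.0000e-03,
       -0.0000e+00]), 'tcp_pos': array([0.168, 0.549, 0.252]), 'ee_rot': array([ 0.148,  0.989, -0.001, -0.   ]), 'ft_force': array([0.31 , 0.076, 0.104]), 'torque': array([0.038, 0.015, 0.012]), 'gripper_force': np.float64(0.0), 'opening': np.float64(0.085)} 0.022
dict_keys(['K', 'position', 'orientation'])
top [0.423 0.016 1.295] [[381.2, 0.0, 258.9], [0.0, 381.2, 190.5], [0.0, 0.0, 1.0]]
jig [([0.52, -0.119, 0.015], 0.8)]
handle []
detector [([0.356, 0.135, 0.042], 0.74), ([0.518, -0.116, 0.016], 0.42)]
mat [([0.547, 0.312, 0.007], 0.92)]
sleeve [([0.515, -0.13, 0.074], 0.51), ([0.521, -0.134, 0.115], 0.43)]
jaw [([0.52, -0.122, 0.062], 0.68)]
side [-0.165 -0.903  0.905] [[486.9, 0.0, 258.0], [0.0, 486.9, 197.1], [0.0, 0.0, 1.0]]
jig [([0.505, -0.152, 0.012], 0.68)]
handle [([0.712, -0.375, 0.048], 0.28)]
detector [([0.531, -0.032, 0.067], 0.85), ([0.354, 0.115, 0.031], 0.6)]
mat [([0.538, 0.307, -0.0], 0.7)]
sleeve [([0.519, -0.147, 0.061], 0.61)]
jaw [([0.515, -0.147, 0.05], 0.6)]
0.7
```

View pics/top1.png

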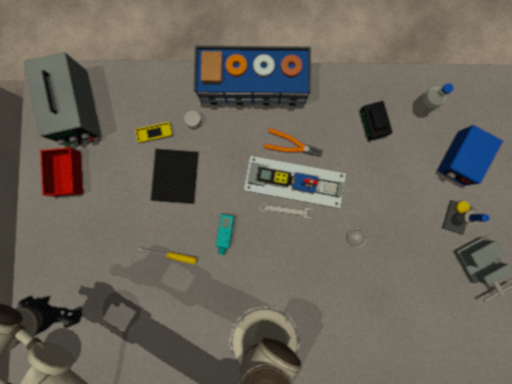

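View pics/side1.png

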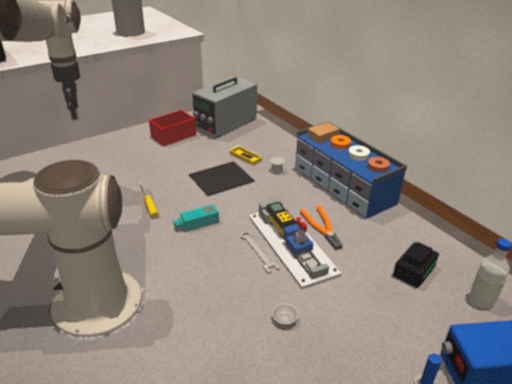

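The top view shows the jig at about (296,182) with the yellow and black detector at (275,178), the blue jaw and red plunger at (308,183), and the rail running right (world -y). The black mat is at (175,176). Two things have the detector's shape. The turquoise one at (225,232) is loose, so it is the look-alike. The yellow/black one at (275,178) sits in the jig and fits the description. I'll confirm it in a wrist-camera picture.

Run:
```python
from h import *
p,d,c=grab("top")
m=models.trace("jig","top")[0]["pixels"]; mm=models.trace("mat","top")[0]["pixels"]
for n,k in (("jig",m),("mat",mm)):
    P,u,v=pts(d,c,k); 
    r=cv2.minAreaRect(P[:,:2].astype(np.float32)*1000); print(n,r,np.median(P[:,2]),len(P))
# red, yellow, blue colours near jig
hsv=cv2.cvtColor(p,cv2.COLOR_RGB2HSV); P,u,v=pts(d,c)
roi=(u>245)&(u<350)&(v>150)&(v<210); H,S,V=hsv[v,u].astype(int).T
for n,s in (("red",((H<8)|(H>172))),("yel",(H>20)&(H<35)),("blue",(H>100)&(H<130))):
    k=roi&s&(S>110)&(V>50); print(n,k.sum(),np.round(P[k].mean(0),3),u[k].mean(),v[k].mean())
s=robot.sense(); k=cam("wrist"); T=R.from_quat(s["ee_rot"]).as_matrix()
print("wristcam in tool",T.T@(k[1]-s["tcp_pos"]),(T.T@k[2]).round(3).tolist(),k[0].tolist())
```

```text
jig ((533.4612426757812, -92.85258483886719), (330.53314208984375, 121.77045440673828), 80.23158264160156) 0.014297769400082094 2815
mat ((548.1654052734375, 317.23492431640625), (156.0095672607422, 182.20603942871094), 86.20860290527344) 0.00637268650727163 2310
red 51 [ 0.524 -0.137  0.112] 310.8235294117647 181.45098039215685
yel 181 [ 0.54  -0.046  0.066] 281.11049723756906 177.292817679558
blue 237 [ 0.525 -0.117  0.058] 302.71729957805906 182.46413502109704
wristcam in tool [ 0.06830681  0.00040198 -0.11903135] [[-0.001, 0.964, 0.267], [1.0, 0.001, -0.001], [-0.001, 0.267, -0.964]] [[302.9838479180422, 0.0, 256.7178799182241], [0.0, 302.9838479180422, 192.21120605244292], [0.0, 0.0, 1.0]]
```

{"api": "play_rows", "payload": {
  "rows": [
    [1,-1,-1,0,0],
    [1,-1,-1,0,0],
    [1,-1,-1,0,0],
    [1,-1,-1,0,0],
    [1,-1,-1,0,0],
    [1,-1,-1,0,0],
    [1,-1,-1,0,0],
    [1,-1,-1,0,0],
    [1,-1,-1,0,0],
    [1,-1,-1,0,0]
  ]
}}

```text
time_s: 1.68
tcp_pos: [0.3348, 0.2358, 0.2535]
ee_rot: [0.148, 0.989, 0.0, 0.0]
ft_force: [0.3, -0.0, 1.2]
opening: 0.0857
gripper_force: 0.0
```

{"api": "play_rows", "payload": {
  "rows": [
    [1,-1,-1,0,0],
    [1,-1,-1,0,0],
    [1,-1,-1,0,0],
    [1,-1,-1,0,0],
    [1,-1,-1,0,0],
    [1,-1,-1,0,0],
    [1,-1,-1,0,0],
    [1,-1,-1,0,0],
    [1,-1,-1,0,0],
    [1,-0.5,-1,0,0]
  ]
}}

```text
time_s: 2.52
tcp_pos: [0.4895, -0.0737, 0.2535]
ee_rot: [0.149, 0.989, -0.0, 0.001]
ft_force: [0.1, -0.1, -0.1]
opening: 0.0855
gripper_force: 0.0
```

{"api": "play_rows", "payload": {
  "rows": [
    [1,0,0,0,0.0384],
    [1,0,0,0,0.0384],
    [1,0,0,0,0.0384],
    [1,0,0,0,0.0384],
    [1,0,0,0,0.0384],
    [1,0,0,0,0.0384],
    [1,0,0,0,0.0384],
    [1,0,0,0,0.0384],
    [1,0,0,0,0.0384],
    [1,0,0,0,0.0384]
  ]
}}

```text
time_s: 3.35
tcp_pos: [0.4881, -0.0714, 0.2534]
ee_rot: [0.685, 0.728, 0.0, 0.0]
ft_force: [0.7, -0.8, 0.1]
opening: 0.0856
gripper_force: 0.0
```

{"api": "play_rows", "payload": {
  "rows": [
    [1,0,0,0,0.0384],
    [1,0,0,0,0.0384],
    [1,0,0,0,0]
  ]
}}

```text
time_s: 3.6
tcp_pos: [0.4881, -0.0714, 0.2534]
ee_rot: [0.767, 0.642, 0.0, 0.0]
ft_force: [0.9, -0.3, 0.6]
opening: 0.0859
gripper_force: 0.0
```

```bash
cat >> h.py <<'E'
def meas(save=None,cm="wrist"):
    s=robot.sense(); p,d,c=grab(cm,save); T=R.from_quat(s["ee_rot"]).as_matrix()
    hsv=cv2.cvtColor(p,cv2.COLOR_RGB2HSV); P,u,v=pts(d,c); H,S,V=hsv[v,u].astype(int).T
    return s,p,d,c,T,P,u,v,H,S,V
def rect(P):
    (x,y),(a,b),an=cv2.minAreaRect(P[:,:2].astype(np.float32)*1000)
    if b>a: a,b,an=b,a,an+90
    return np.round([x,y,a,b,(an+90)%180-90],1)
E
python3 - <<'E'
from h import *
s,p,d,c,T,P,u,v,H,S,V=meas("w1.png")
print(s["time_s"])
red=((H<8)|(H>172))&(S>120)&(V>50)&(P[:,2]>0.09)&(P[:,2]<.14)
print("red",red.sum(),u[red].mean(),v[red].mean(),P[red].mean(0).round(4),P[red,2].max())
top=red&(P[:,2]>np.percentile(P[red,2],90)-.004); print(top.sum(),rect(P[top]),P[top].mean(0))
for t in ["handle","detector","sleeve"]:
    for b in models.boxes_of(t,"wrist")[:2]: print(t,w(c,b["centre"]).round(4),b["confidence"])
m=models.trace("detector","wrist")[0]["pixels"][v,u]
k=m&(P[:,2]>.055)&(P[:,2]<.075); print("det top",k.sum(),rect(P[k]),np.median(P[k,2]))
pl=(S<60)&(abs(P[:,2]-.012)<.004)&(V>120); print("plate",pl.sum(),rect(P[pl]))
E
```

```text
3.6
red 615 306.5821138211382 244.11056910569107 [ 0.5235 -0.1325  0.1127] 0.11695532153647947
480 [ 523.8 -136.3   42.6   11.9   80.1] [ 0.52367809 -0.13507292  0.11488911]
handle [ 0.5255 -0.1392  0.113 ] 0.59
detector [0.3589 0.1173 0.038 ] 0.83
detector [ 0.5425 -0.0219  0.0635] 0.56
sleeve [ 0.5148 -0.1288  0.0678] 0.6
sleeve [ 0.6879 -0.3849  0.0489] 0.33
det top 5148 [542.7 -28.3 118.   45.7  80.3] 0.06469920791879899
plate 12347 [ 516.  -137.   432.6  256.8   71. ]
```

View pics/w1.png

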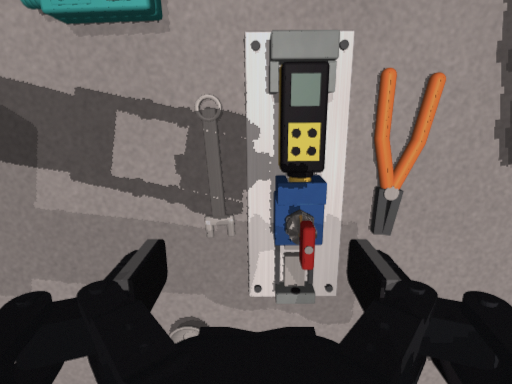

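The wrist view shows the yellow/black detector in the jig at (304,115) and the red handle at (307,245). The turquoise look-alike lies outside the jig at (100,5), so the target is confirmed. The bar's yaw matches the tool's.

{"api": "play_rows", "payload": {
  "rows": [
    [1,-0.768,0.62,0.2,0],
    [1,-0.768,0.62,0.6,0],
    [1,-0.768,0.62,0.9,0],
    [1,0,0,0.9,0],
    [0.2,0,0,0.6,0],
    [0.2,0,0,0,0]
  ]
}}

```text
time_s: 4.35
tcp_pos: [0.5216, -0.1354, 0.1692]
ee_rot: [0.766, 0.643, -0.001, -0.004]
ft_force: [-0.8, 0.2, -0.2]
opening: 0.0638
gripper_force: 0.0
```

Run:
```python
from h import *
s,p,d,c,T,P,u,v,H,S,V=meas("w2.png")
print(s["time_s"],s["tcp_pos"],s["ft_force"],s["opening"])
red=((H<8)|(H>172))&(S>120)&(V>50)&(P[:,2]>0.09)&(P[:,2]<.14)
top=red&(P[:,2]>np.percentile(P[red,2],90)-.003); print(top.sum(),rect(P[top]),np.median(P[top,2]))
r=rect(P[top]); print("tool delta mm",T.T@(np.array([r[0]/1e3,r[1]/1e3,.111])-s["tcp_pos"])*1e3)
```

```text
4.35 [ 0.52159587 -0.13540123  0.16923505] [-0.82852266  0.18554667 -0.16334958] 0.06377259146885278
1032 [ 524.  -136.3   42.5   11.3   80.7] 0.11513963026295745
tool delta mm [-0.60339922  2.94619494 58.21395749]
```

View pics/w2.png

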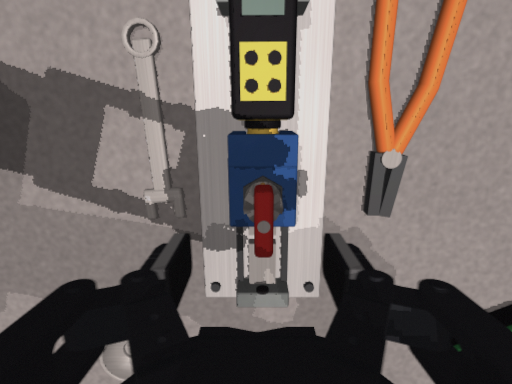

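{"api": "play_rows", "payload": {
  "rows": [
    [-0.3,0,0,0.7,0],
    [-0.3,0,0,0.7,0],
    [-0.3,0,0,0.5,0],
    [-0.3,0,0,0.2,0],
    [-0.3,0,0,0,0],
    [-0.3,0,0,0,0]
  ]
}}

```text
time_s: 4.9
tcp_pos: [0.5243, -0.1363, 0.1217]
ee_rot: [0.766, 0.643, 0.0, 0.001]
ft_force: [0.1, 1.1, 0.2]
opening: 0.03
gripper_force: 0.0
```

{"api": "play_rows", "payload": {
  "rows": [
    [-0.55,0,0,0.23,0],
    [-0.55,0,0,0.2,0],
    [-0.63,0,0,0,0],
    [-0.68,0,0,0,0],
    [-0.68,0,0,0,0]
  ]
}}

```text
time_s: 5.32
tcp_pos: [0.524, -0.1362, 0.1101]
ee_rot: [0.766, 0.643, 0.0, 0.0]
ft_force: [0.7, 1.0, -0.7]
opening: 0.0142
gripper_force: 0.4
```

{"api": "play_rows", "payload": {
  "rows": [
    [-0.72,0,0,0,0],
    [-0.72,0,0,0,0],
    [-0.72,0,0,0,0]
  ]
}}

```text
time_s: 5.57
tcp_pos: [0.5242, -0.1363, 0.1102]
ee_rot: [0.766, 0.643, 0.0, 0.0]
ft_force: [2.5, 0.2, -1.9]
opening: 0.0118
gripper_force: 3.3
```

{"api": "play_rows", "payload": {
  "rows": [
    [-1,0,0,0,0],
    [-1,0,0,0,0],
    [-1,0,0,0,0]
  ]
}}

```text
time_s: 5.82
tcp_pos: [0.5242, -0.1363, 0.1103]
ee_rot: [0.766, 0.643, 0.0, 0.0]
ft_force: [3.6, -1.0, -1.5]
opening: 0.0105
gripper_force: 58.7
```

{"api": "play_rows", "payload": {
  "rows": [
    [-1,0,0,-0.04,0],
    [-1,0,0,-0.06,0],
    [-1,0,0,-0.06,0],
    [-1,0,0,-0.06,0],
    [-1,0,0,-0.06,0],
    [-1,0,0,-0.04,0],
    [-1,0,0,0,0]
  ]
}}

```text
time_s: 6.4
tcp_pos: [0.524, -0.1362, 0.1178]
ee_rot: [0.766, 0.643, 0.0, 0.0]
ft_force: [5.5, -1.0, -7.3]
opening: 0.0112
gripper_force: 58.4
```

{"api": "play_rows", "payload": {
  "rows": [
    [-1,0,0,-0.03,0],
    [-1,0,0,-0.03,0],
    [-1,0,0,-0.03,0],
    [-1,0,0,-0.01,0],
    [-1,0,0,0,0]
  ]
}}

```text
time_s: 6.82
tcp_pos: [0.5239, -0.1361, 0.12]
ee_rot: [0.766, 0.643, 0.0, 0.0]
ft_force: [4.7, -1.5, -7.5]
opening: 0.0107
gripper_force: 58.4
```

{"api": "play_rows", "payload": {
  "rows": [
    [-1,0,0,-0.02,0],
    [-1,0,0,0,0]
  ]
}}

```text
time_s: 6.98
tcp_pos: [0.5239, -0.1362, 0.1205]
ee_rot: [0.766, 0.643, 0.0, 0.0]
ft_force: [6.5, -1.5, -8.3]
opening: 0.0109
gripper_force: 58.4
```

{"api": "play_rows", "payload": {
  "rows": [
    [-1,0,0,-0.024,0],
    [-1,0,0,0,0]
  ]
}}

```text
time_s: 7.15
tcp_pos: [0.5239, -0.1362, 0.1211]
ee_rot: [0.766, 0.643, 0.0, 0.0]
ft_force: [5.6, -0.8, -7.1]
opening: 0.0108
gripper_force: 58.4
```

{"api": "play_rows", "payload": {
  "rows": [
    [-1,0,0,-0.028,0],
    [-1,0,0,0,0]
  ]
}}

```text
time_s: 7.32
tcp_pos: [0.5239, -0.1361, 0.1218]
ee_rot: [0.766, 0.643, 0.0, 0.0]
ft_force: [5.3, -1.3, -8.3]
opening: 0.0108
gripper_force: 58.4
```

{"api": "play_rows", "payload": {
  "rows": [
    [-1,0,0,-0.028,0],
    [-1,0,0,0,0]
  ]
}}

```text
time_s: 7.48
tcp_pos: [0.5239, -0.1362, 0.1224]
ee_rot: [0.766, 0.643, 0.0, 0.0]
ft_force: [5.4, -0.9, -7.9]
opening: 0.0112
gripper_force: 58.4
```

{"api": "play_rows", "payload": {
  "rows": [
    [-1,0,0,-0.028,0],
    [-1,0,0,0,0]
  ]
}}

```text
time_s: 7.65
tcp_pos: [0.5239, -0.1361, 0.1231]
ee_rot: [0.766, 0.643, 0.0, 0.0]
ft_force: [5.1, -2.3, -8.3]
opening: 0.0111
gripper_force: 58.4
```

{"api": "play_rows", "payload": {
  "rows": [
    [-1,0,0,-0.028,0],
    [-1,0,0,0,0]
  ]
}}

```text
time_s: 7.82
tcp_pos: [0.5239, -0.1361, 0.1238]
ee_rot: [0.766, 0.643, 0.0, 0.0]
ft_force: [6.0, -2.9, -8.9]
opening: 0.0111
gripper_force: 58.4
```

{"api": "play_rows", "payload": {
  "rows": [
    [-1,0,0,-0.028,0],
    [-1,0,0,0,0]
  ]
}}

```text
time_s: 7.98
tcp_pos: [0.5238, -0.1361, 0.1244]
ee_rot: [0.766, 0.643, 0.0, 0.0]
ft_force: [6.0, -1.2, -8.8]
opening: 0.0111
gripper_force: 58.4
```

{"api": "play_rows", "payload": {
  "rows": [
    [-1,0,0,-0.028,0],
    [-1,0,0,0,0]
  ]
}}

```text
time_s: 8.15
tcp_pos: [0.5238, -0.1361, 0.1251]
ee_rot: [0.766, 0.643, 0.0, 0.0]
ft_force: [5.5, -1.4, -9.1]
opening: 0.0107
gripper_force: 58.4
```

{"api": "play_rows", "payload": {
  "rows": [
    [-1,0,0,-0.028,0],
    [-1,0,0,0,0]
  ]
}}

```text
time_s: 8.32
tcp_pos: [0.5238, -0.1361, 0.1257]
ee_rot: [0.766, 0.643, 0.0, 0.0]
ft_force: [6.5, -1.1, -8.9]
opening: 0.0111
gripper_force: 58.4
```

{"api": "play_rows", "payload": {
  "rows": [
    [-1,0,0,-0.028,0],
    [-1,0,0,0,0]
  ]
}}

```text
time_s: 8.48
tcp_pos: [0.5238, -0.1361, 0.1264]
ee_rot: [0.766, 0.643, 0.0, 0.0]
ft_force: [6.2, -1.4, -9.4]
opening: 0.0108
gripper_force: 58.4
```

{"api": "play_rows", "payload": {
  "rows": [
    [-1,0,0,-0.028,0],
    [-1,0,0,0,0]
  ]
}}

```text
time_s: 8.65
tcp_pos: [0.5238, -0.1361, 0.1271]
ee_rot: [0.766, 0.643, 0.0, 0.0]
ft_force: [6.5, -2.8, -9.1]
opening: 0.0109
gripper_force: 58.4
```

{"api": "play_rows", "payload": {
  "rows": [
    [-1,0,0,-0.028,0],
    [-1,0,0,0,0]
  ]
}}

```text
time_s: 8.82
tcp_pos: [0.5238, -0.1361, 0.1278]
ee_rot: [0.766, 0.643, 0.0, 0.0]
ft_force: [6.3, -1.2, -9.5]
opening: 0.0111
gripper_force: 58.4
```

{"api": "play_rows", "payload": {
  "rows": [
    [-1,0,0,-0.028,0],
    [-1,0,0,0,0]
  ]
}}

```text
time_s: 8.98
tcp_pos: [0.5238, -0.1361, 0.1284]
ee_rot: [0.766, 0.643, 0.0, 0.0]
ft_force: [5.5, -1.9, -9.9]
opening: 0.0114
gripper_force: 58.4
```

{"api": "play_rows", "payload": {
  "rows": [
    [-1,0,0,-0.028,0],
    [-1,0,0,0,0]
  ]
}}

```text
time_s: 9.15
tcp_pos: [0.5238, -0.1361, 0.1291]
ee_rot: [0.766, 0.643, 0.0, 0.0]
ft_force: [6.0, -1.7, -9.5]
opening: 0.0111
gripper_force: 58.4
```

{"api": "play_rows", "payload": {
  "rows": [
    [-1,0,0,-0.028,0],
    [-1,0,0,0,0]
  ]
}}

```text
time_s: 9.32
tcp_pos: [0.5238, -0.1361, 0.1298]
ee_rot: [0.766, 0.643, 0.0, 0.0]
ft_force: [6.4, -0.9, -10.1]
opening: 0.011
gripper_force: 58.4
```

{"api": "play_rows", "payload": {
  "rows": [
    [-1,0,0,-0.028,0],
    [-1,0,0,0,0]
  ]
}}

```text
time_s: 9.48
tcp_pos: [0.5238, -0.1361, 0.1304]
ee_rot: [0.766, 0.643, 0.0, 0.0]
ft_force: [5.5, -1.6, -10.2]
opening: 0.011
gripper_force: 58.4
```

{"api": "play_rows", "payload": {
  "rows": [
    [-1,0,0,-0.024,0],
    [-1,0,0,0,0]
  ]
}}

```text
time_s: 9.65
tcp_pos: [0.5237, -0.1361, 0.1309]
ee_rot: [0.766, 0.643, 0.0, -0.0]
ft_force: [6.2, -0.9, -11.0]
opening: 0.0111
gripper_force: 58.3
```

{"api": "play_rows", "payload": {
  "rows": [
    [-1,0,0,-0.016,0],
    [-1,0,0,0,0]
  ]
}}

```text
time_s: 9.82
tcp_pos: [0.5237, -0.1361, 0.1311]
ee_rot: [0.766, 0.643, 0.0, -0.0]
ft_force: [6.9, -2.2, -11.9]
opening: 0.0105
gripper_force: 58.4
```

{"api": "play_rows", "payload": {
  "rows": [
    [-1,0,0,-0.016,0],
    [-1,0,0,0,0]
  ]
}}

```text
time_s: 9.98
tcp_pos: [0.5236, -0.136, 0.1312]
ee_rot: [0.766, 0.643, 0.0, -0.0]
ft_force: [8.1, -2.7, -13.9]
opening: 0.0108
gripper_force: 58.4
```

{"api": "play_rows", "payload": {
  "rows": [
    [-1,0,0.016,0.04,0],
    [-1,0,0,0.02,0],
    [-1,0,0,0,0]
  ]
}}

```text
time_s: 10.23
tcp_pos: [0.5239, -0.1361, 0.13]
ee_rot: [0.766, 0.643, -0.0, -0.0]
ft_force: [5.1, -1.5, -9.9]
opening: 0.011
gripper_force: 58.8
```

{"api": "play_rows", "payload": {
  "rows": [
    [-1,0,0,0,0.01],
    [-1,0,0,0,0.02],
    [-1,0,0,0,0.02],
    [-1,0,0,0,0.02]
  ]
}}

```text
time_s: 10.57
tcp_pos: [0.5241, -0.1362, 0.1302]
ee_rot: [0.833, 0.553, 0.0, -0.0]
ft_force: [6.2, -1.9, -10.8]
opening: 0.0109
gripper_force: 58.8
```

{"api": "play_rows", "payload": {
  "rows": [
    [-1,0,0,0,0.028],
    [-1,0,0,0,0.028],
    [-1,0,0,0,0.028],
    [-1,0,0,0,0.028],
    [-1,0,0,0,0.028]
  ]
}}

```text
time_s: 10.98
tcp_pos: [0.5244, -0.1363, 0.1304]
ee_rot: [0.934, 0.358, 0.0, 0.0]
ft_force: [7.1, -1.3, -11.3]
opening: 0.0109
gripper_force: 58.9
```

{"api": "play_rows", "payload": {
  "rows": [
    [-1,0,0,0,0.028],
    [-1,0,0,0,0.028],
    [-1,0,0,0,0.028],
    [-1,0,0,0,0.028],
    [-1,0,0,0,0.0113],
    [-1,0,0,0,0],
    [-1,0,0,0,0]
  ]
}}

```text
time_s: 11.57
tcp_pos: [0.5247, -0.1366, 0.1306]
ee_rot: [0.985, 0.173, 0.001, 0.001]
ft_force: [8.3, -1.8, -9.9]
opening: 0.0112
gripper_force: 58.7
```

Run:
```python
from h import *
s,p,d,c,T,P,u,v,H,S,V=meas()
print(s["time_s"],s["tcp_pos"],s["torque"], "toolx yaw",np.degrees(np.arctan2(T[1,0],T[0,0])))
red=((H<8)|(H>172))&(S>120)&(V>50)&(P[:,2]>0.1)&(P[:,2]<.16)
if red.sum()>30:
  top=red&(P[:,2]>np.percentile(P[red,2],90)-.003); print(top.sum(),rect(P[top]),np.median(P[top,2]))
```

```text
11.5667 [ 0.52469918 -0.13657317  0.1305682 ] [-0.47033446 -1.66864301 -0.04005803] toolx yaw 19.97318076820693
1935 [ 524.5 -136.6   43.3   11.3   19.4] 0.13526960676247846
```

{"api": "play_rows", "payload": {
  "rows": [
    [-1,0.019,0.007,0.03,0],
    [-1,0,0,0.03,0],
    [-1,0,0,0,0]
  ]
}}

```text
time_s: 11.87
tcp_pos: [0.5249, -0.1366, 0.1289]
ee_rot: [0.985, 0.173, 0.0, 0.0]
ft_force: [6.7, -3.3, -10.3]
opening: 0.0106
gripper_force: 58.8
```

{"api": "play_rows", "payload": {
  "rows": [
    [-1,0,0,0.02,0],
    [-1,0,0,0,0]
  ]
}}

```text
time_s: 12.03
tcp_pos: [0.5249, -0.1366, 0.1285]
ee_rot: [0.985, 0.174, 0.0, 0.0]
ft_force: [6.4, -2.3, -10.3]
opening: 0.0112
gripper_force: 58.8
```

{"api": "play_rows", "payload": {
  "rows": [
    [-1,0,0,0.024,0],
    [-1,0,0,0,0]
  ]
}}

```text
time_s: 12.2
tcp_pos: [0.5249, -0.1366, 0.1279]
ee_rot: [0.985, 0.174, 0.0, 0.0]
ft_force: [6.2, -3.1, -10.7]
opening: 0.011
gripper_force: 58.8
```

{"api": "play_rows", "payload": {
  "rows": [
    [-1,0,0,0.024,0],
    [-1,0,0,0,0]
  ]
}}

```text
time_s: 12.37
tcp_pos: [0.525, -0.1366, 0.1274]
ee_rot: [0.985, 0.173, 0.0, 0.0]
ft_force: [6.7, -2.7, -10.2]
opening: 0.011
gripper_force: 58.8
```

{"api": "play_rows", "payload": {
  "rows": [
    [-1,0,0,0.024,0],
    [-1,0,0,0,0]
  ]
}}

```text
time_s: 12.53
tcp_pos: [0.525, -0.1366, 0.1268]
ee_rot: [0.985, 0.174, 0.0, 0.0]
ft_force: [5.7, -2.8, -10.1]
opening: 0.0113
gripper_force: 58.8
```

{"api": "play_rows", "payload": {
  "rows": [
    [-1,0,0,0.024,0],
    [-1,0,0,0,0]
  ]
}}

```text
time_s: 12.7
tcp_pos: [0.525, -0.1366, 0.1262]
ee_rot: [0.985, 0.174, 0.0, 0.0]
ft_force: [6.9, -2.6, -9.6]
opening: 0.0115
gripper_force: 58.9
```

{"api": "play_rows", "payload": {
  "rows": [
    [-1,0,0,0.024,0],
    [-1,0,0,0,0]
  ]
}}

```text
time_s: 12.87
tcp_pos: [0.5251, -0.1367, 0.1261]
ee_rot: [0.985, 0.174, 0.001, 0.001]
ft_force: [5.7, -2.3, -6.9]
opening: 0.0111
gripper_force: 59.4
```

{"api": "play_rows", "payload": {
  "rows": [
    [-1,0,0,0.024,0],
    [-1,0,0,0.012,0],
    [-1,0,0,0,0]
  ]
}}

```text
time_s: 13.12
tcp_pos: [0.5252, -0.1367, 0.1259]
ee_rot: [0.985, 0.174, 0.001, 0.001]
ft_force: [3.4, -2.1, -2.9]
opening: 0.0109
gripper_force: 59.9
```

{"api": "play_rows", "payload": {
  "rows": [
    [-1,0,0,0.012,0],
    [-0.65,0,0,0,0],
    [-0.5,0,0,0,0],
    [-0.5,0,0,0,0],
    [-0.5,0,0,0,0]
  ]
}}

```text
time_s: 13.53
tcp_pos: [0.5241, -0.1359, 0.1248]
ee_rot: [0.985, 0.174, -0.001, -0.001]
ft_force: [0.3, -0.2, 0.0]
opening: 0.0215
gripper_force: 0.0
```

Run:
```python
from h import *
s,p,d,c,T,P,u,v,H,S,V=meas("w3.png")
print(s["time_s"],s["tcp_pos"],s["ft_force"])
red=((H<8)|(H>172))&(S>120)&(V>50)&(P[:,2]>0.1)&(P[:,2]<.16)
top=red&(P[:,2]>np.percentile(P[red,2],90)-.003); print(top.sum(),rect(P[top]),np.median(P[top,2]))
j=-np.array([np.cos(np.radians(80.1)),np.sin(np.radians(80.1)),0]); print("jig x in tool",T.T@j)
```

```text
13.5333 [ 0.5240944  -0.1359006   0.12481329] [ 0.29897624 -0.2260608   0.00959905]
2134 [ 525.  -136.6   42.9   11.6   19.9] 0.1305656785559643
jig x in tool [-4.98612777e-01  8.66824732e-01 -4.28450590e-04]
```

{"api": "play_rows", "payload": {
  "rows": [
    [-0.5,-0.04,0.07,0,0],
    [-0.5,-0.04,0.07,0,0],
    [-0.5,-0.04,0.07,0,0],
    [-0.5,-0.06,0.104,0,0],
    [-0.5,-0.06,0.104,0,0],
    [-0.5,-0.06,0.104,0,0],
    [-0.5,-0.06,0.104,0,0]
  ]
}}

```text
time_s: 14.17
tcp_pos: [0.5217, -0.1542, 0.1252]
ee_rot: [0.985, 0.174, 0.0, -0.0]
ft_force: [1.2, 2.6, -0.7]
opening: 0.021
gripper_force: 0.7
```

{"api": "play_rows", "payload": {
  "rows": [
    [-0.5,-0.1,0.1734,0,0],
    [-0.5,-0.1,0.1734,0,0],
    [-0.5,-0.1,0.1734,0,0],
    [-0.5,-0.1,0.1734,0,0],
    [-0.5,-0.1,0.1734,0,0],
    [-0.5,-0.1,0.1734,0,0],
    [-0.5,-0.1,0.1734,0,0],
    [-0.5,-0.1,0.1734,0,0],
    [-0.5,-0.08,0.139,0,0],
    [-0.5,-0.04,0.07,0,0]
  ]
}}

```text
time_s: 15.0
tcp_pos: [0.5135, -0.2001, 0.1252]
ee_rot: [0.985, 0.173, -0.0, 0.0]
ft_force: [-0.1, 2.0, 0.7]
opening: 0.0213
gripper_force: 0.6
```

Run:
```python
from h import *
s,p,d,c,T,P,u,v,H,S,V=meas()
print(s["time_s"],s["tcp_pos"],s["ft_force"])
red=((H<8)|(H>172))&(S>120)&(V>50)&(P[:,2]>0.1)&(P[:,2]<.16)
top=red&(P[:,2]>np.percentile(P[red,2],90)-.003); r=rect(P[top]); print(top.sum(),r,np.median(P[top,2]), np.hypot(r[0]-525,r[1]+136.6))
```

```text
15.0 [ 0.51348738 -0.20014882  0.12518052] [-0.06000119  2.02295285  0.72336811]
2167 [ 514.7 -193.4   43.3   11.6   20. ] 0.13056966974489745 57.726337143456455
```

{"api": "play_rows", "payload": {
  "rows": [
    [-0.5,-0.06,0.104,0,0],
    [-0.5,-0.06,0.104,0,0],
    [-0.5,-0.06,0.104,0,0],
    [-0.5,-0.02,0.035,0,0],
    [-0.5,0,0,0,0]
  ]
}}

```text
time_s: 15.47
tcp_pos: [0.5118, -0.2097, 0.1251]
ee_rot: [0.985, 0.174, -0.0, 0.0]
ft_force: [0.3, 0.5, 1.2]
opening: 0.0215
gripper_force: 0.1
```

{"api": "play_rows", "payload": {
  "rows": [
    [-0.5,-0.02,0.035,0,0],
    [-0.5,-0.01,0.017,0,0],
    [-0.5,0,0,0,0]
  ]
}}

```text
time_s: 15.72
tcp_pos: [0.5116, -0.2108, 0.1251]
ee_rot: [0.985, 0.174, -0.0, 0.0]
ft_force: [0.2, 0.5, -0.2]
opening: 0.0212
gripper_force: 0.5
```

{"api": "play_rows", "payload": {
  "rows": [
    [-0.5,-0.02,0.035,0,0],
    [-0.5,0,0,0,0]
  ]
}}

```text
time_s: 15.88
tcp_pos: [0.5115, -0.2118, 0.1252]
ee_rot: [0.985, 0.174, -0.0, 0.0]
ft_force: [0.2, 0.7, 0.7]
opening: 0.0213
gripper_force: 0.6
```

Run:
```python
from h import *
s,p,d,c,T,P,u,v,H,S,V=meas()
print(s["time_s"],s["tcp_pos"],s["ft_force"])
red=((H<8)|(H>172))&(S>120)&(V>50)&(P[:,2]>0.1)&(P[:,2]<.16)
top=red&(P[:,2]>np.percentile(P[red,2],90)-.003); r=rect(P[top]); print(top.sum(),r,np.median(P[top,2]), np.hypot(r[0]-525,r[1]+136.6))
```

```text
15.8833 [ 0.51150187 -0.21177609  0.12515779] [0.17747969 0.69898709 0.66992639]
2196 [ 512.8 -204.9   43.6   11.8   20.2] 0.13055046674449583 69.38104928581005
```

{"api": "play_rows", "payload": {
  "rows": [
    [-0.5,-0.02,0.035,0,0],
    [-0.5,-0.01,0.017,0,0],
    [-0.5,0,0,0,0]
  ]
}}

```text
time_s: 16.18
tcp_pos: [0.5114, -0.2129, 0.1252]
ee_rot: [0.985, 0.174, 0.0, -0.0]
ft_force: [0.8, 3.4, 1.3]
opening: 0.0213
gripper_force: 1.4
```

{"api": "play_rows", "payload": {
  "rows": [
    [-0.4,0.065,-0.112,0,0],
    [-0.4,0.065,-0.112,0,0],
    [-0.4,0,0,0,0],
    [-0.2,0,0,-0.4,0],
    [0,0,0,-0.8,0],
    [0.3,0,0,-0.9,0],
    [0.3,0,0,-0.9,0],
    [0.3,0,0,0,0]
  ]
}}

```text
time_s: 16.85
tcp_pos: [0.515, -0.2087, 0.2064]
ee_rot: [0.985, 0.174, 0.003, 0.004]
ft_force: [1.1, -0.9, 0.4]
opening: 0.0553
gripper_force: 0.0
```

{"api": "play_rows", "payload": {
  "rows": [
    [0.3,0,0,0,-0.0333],
    [0.3,0,0,0,-0.0333],
    [0.3,0,0,0,-0.0333],
    [0.3,0,0,0,-0.0333],
    [0.3,0,0,0,-0.0333],
    [0.3,0,0,0,-0.0333],
    [0.3,0,0,0,-0.0333],
    [0.3,0,0,0,-0.0333],
    [0.3,0,0,0,-0.0333],
    [0.3,0,0,0,-0.0333]
  ]
}}

```text
time_s: 17.68
tcp_pos: [0.5122, -0.207, 0.2002]
ee_rot: [0.765, 0.644, -0.0, 0.0]
ft_force: [0.1, -0.1, 0.2]
opening: 0.0555
gripper_force: 0.0
```

{"api": "play_rows", "payload": {
  "rows": [
    [0.5,0.9,0,0,0],
    [0.5,0.9,0,0,0],
    [0.5,0.9,0,0,0],
    [0.5,0.9,0,0,0],
    [0.5,0.9,0,0,0],
    [0.5,0.9,0,0,0],
    [0.5,0.9,0,0,0],
    [0.5,0.7,0,0,0],
    [0.5,0,0,0,0],
    [0.5,0,0,0,0]
  ]
}}

```text
time_s: 18.52
tcp_pos: [0.5429, -0.0342, 0.2002]
ee_rot: [0.766, 0.643, -0.0, 0.0]
ft_force: [0.3, 0.6, -0.2]
opening: 0.0643
gripper_force: 0.0
```

Run:
```python
from h import *
s,p,d,c,T,P,u,v,H,S,V=meas("w4.png")
print(s["time_s"],s["tcp_pos"],s["ft_force"],"yaw",np.degrees(np.arctan2(T[1,0],T[0,0])))
ms=models.trace("detector","wrist"); 
for q in ms:
    k=q["pixels"][v,u]&(P[:,2]>.055)&(P[:,2]<.072)
    if k.sum()>300:
        r=rect(P[k]); print(q["confidence"],k.sum(),r,np.median(P[k,2]))
g=np.array([.5429,-.0279,.054]); print("delta tool mm",T.T@(g-s["tcp_pos"])*1e3)
p,d,c=grab("top","top2.png")
```

```text
18.5167 [ 0.54293298 -0.03415725  0.20021664] [ 0.30968349  0.59240688 -0.22548059] yaw 80.04102787175432
0.76 6445 [541.5 -34.9 132.6  45.6  80.1] 0.06459023219972182
delta tool mm [  6.25335399  -1.12287936 146.21249906]
```

View pics/w4.png

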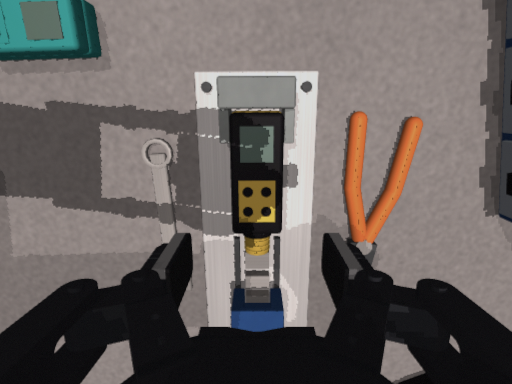

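The jaw is back and the coupling is free at (257,242). The detector's middle lies around (256,175). Descending to grip it.

{"api": "play_rows", "payload": {
  "rows": [
    [0.5,0.245,-0.05,0.5,0],
    [0.5,0,0,0.9,0],
    [0.5,0,0,0.9,0],
    [0.5,0,0,0.9,0],
    [0.5,0,0,0.9,0],
    [0.5,0,0,0.8,0],
    [0.5,0,0,0.5,0],
    [0.5,0,0,0.3,0],
    [0.5,0,0,0.15,0],
    [0.3,0,0,0,0]
  ]
}}

```text
time_s: 19.5
tcp_pos: [0.5426, -0.0283, 0.0535]
ee_rot: [0.766, 0.642, -0.0, -0.0]
ft_force: [1.1, 0.7, -0.1]
opening: 0.0556
gripper_force: 0.0
```

{"api": "play_rows", "payload": {
  "rows": [
    [0.2,0,0,0,0],
    [0.12,0,0,0,0],
    [0.08,0,0,0,0],
    [0.08,0,0,0,0]
  ]
}}

```text
time_s: 19.83
tcp_pos: [0.5436, -0.0285, 0.0549]
ee_rot: [0.766, 0.642, 0.001, 0.001]
ft_force: [1.4, -0.6, 0.6]
opening: 0.0461
gripper_force: 0.4
```

{"api": "play_rows", "payload": {
  "rows": [
    [0.0,0,0,0,0],
    [-0.3,0,0,0,0],
    [-0.3,0,0,0,0],
    [-0.3,0,0,0,0]
  ]
}}

```text
time_s: 20.17
tcp_pos: [0.5438, -0.0285, 0.0551]
ee_rot: [0.766, 0.642, 0.001, 0.001]
ft_force: [-0.2, 0.4, 6.6]
opening: 0.0452
gripper_force: 62.4
```

{"api": "play_rows", "payload": {
  "rows": [
    [-0.3,0,0,-0.1,0],
    [-0.3,0,0,-0.2,0],
    [-0.3,0,0,-0.3,0],
    [-0.3,0,0,-0.4,0],
    [-0.3,0,0,-0.5,0],
    [-0.3,0,0,-0.7,0],
    [-0.3,0,0,-0.7,0],
    [-0.3,0,0,-0.7,0],
    [-0.3,0,0,-0.4,0],
    [-0.3,0,0,0,0]
  ]
}}

```text
time_s: 21.0
tcp_pos: [0.5444, -0.0287, 0.1574]
ee_rot: [0.766, 0.642, 0.002, 0.002]
ft_force: [0.9, 0.4, -3.7]
opening: 0.0451
gripper_force: 63.2
```

{"api": "play_rows", "payload": {
  "rows": [
    [-0.3,0.4,-0.07,0,0],
    [-0.3,0.8,-0.14,0,0],
    [-0.3,1,-0.17,0,0],
    [-0.3,1,-0.17,0,0],
    [-0.3,1,-0.17,0,0],
    [-0.3,1,-0.17,0,0],
    [-0.3,1,-0.17,0,0],
    [-0.3,1,-0.17,0,0],
    [-0.3,1,-0.17,0,0],
    [-0.3,1,-0.17,0,0]
  ]
}}

```text
time_s: 21.83
tcp_pos: [0.5425, 0.2069, 0.152]
ee_rot: [0.766, 0.642, -0.002, -0.001]
ft_force: [-0.2, 0.4, -3.6]
opening: 0.0448
gripper_force: 63.1
```

{"api": "play_rows", "payload": {
  "rows": [
    [-0.3,1,-0.17,0,0],
    [-0.3,1,-0.17,0,0],
    [-0.3,1,-0.17,0,0],
    [-0.3,0.8,-0.14,0,0],
    [-0.3,0.5,-0.09,0,0],
    [-0.3,0.15,-0.03,0,0],
    [-0.3,0,0,0,0],
    [-0.3,0,0,0,0]
  ]
}}

```text
time_s: 22.5
tcp_pos: [0.5444, 0.3172, 0.1532]
ee_rot: [0.766, 0.642, -0.001, -0.0]
ft_force: [0.8, 0.8, -2.5]
opening: 0.0453
gripper_force: 63.1
```

Run:
```python
from h import *
s=robot.sense(); print(s["time_s"],s["tcp_pos"],s["opening"])
p,d,c=grab("top"); 
for t in ("mat","detector"):
  for q in models.trace(t,"top")[:2]:
    P,u,v=pts(d,c,q["pixels"]); 
    if t=="detector": P=P[P[:,2]>.1]
    if len(P)>30: print(t,rect(P),len(P),np.median(P[:,2]))
p,d,c=grab("side","side2.png")
for q in models.trace("detector","side")[:2]:
    P,u,v=pts(d,c,q["pixels"]); print(P.mean(0),P[:,2].min(),np.percentile(P[:,2],3))
```

```text
22.5 [0.54439639 0.31717886 0.15315368] 0.045336545588773404
mat [546.3 289.2 181.3 122.5  -2.8] 1345 0.0065136516534178845
detector [535.8 277.5  65.2  41.8  80.1] 273 0.16305667149424607
[0.35441821 0.12420467 0.02939137] -0.004338215414135926 0.0033973559386046934
[0.5376685  0.28875457 0.15169135] -0.002401998778713832 0.12478607206612274
```

View pics/side2.png

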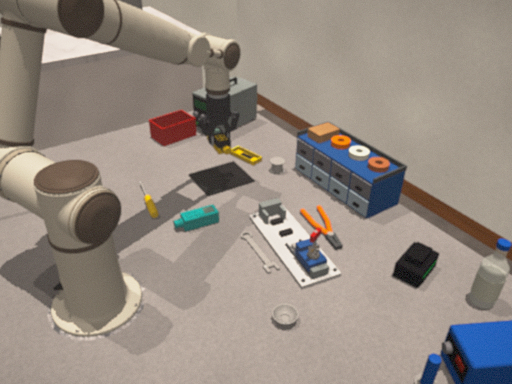

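The detector hangs level over the mat at (222,145), and the jaw is open at (312,255). Lowering it now.

{"api": "play_rows", "payload": {
  "rows": [
    [-0.3,0,0,0.4,0],
    [-0.3,0,0,0.7,0],
    [-0.3,0,0,0.8,0],
    [-0.3,0,0,0.8,0],
    [-0.3,0,0,0.6,0],
    [-0.3,0,0,0.4,0],
    [-0.3,0,0,0.3,0],
    [-0.3,0,0,0.2,0],
    [-0.3,0,0,0,0],
    [-0.3,0,0,0,0]
  ]
}}

```text
time_s: 23.58
tcp_pos: [0.5453, 0.3181, 0.0494]
ee_rot: [0.766, 0.642, 0.0, 0.0]
ft_force: [0.1, -0.3, -2.7]
opening: 0.0451
gripper_force: 63.1
```

{"api": "play_rows", "payload": {
  "rows": [
    [-0.3,0,0,0.1,0],
    [-0.3,0,0,0.1,0],
    [-0.3,0,0,0.1,0],
    [-0.3,0,0,0.1,0],
    [-0.3,0,0,0.04,0],
    [-0.3,0,0,0,0]
  ]
}}

```text
time_s: 24.08
tcp_pos: [0.5445, 0.3178, 0.0374]
ee_rot: [0.766, 0.642, -0.0, -0.0]
ft_force: [-0.2, -0.2, -3.9]
opening: 0.0454
gripper_force: 63.1
```

{"api": "play_rows", "payload": {
  "rows": [
    [-0.3,0,0,0.03,0],
    [-0.3,0,0,0,0],
    [-0.3,0,0,0,0]
  ]
}}

```text
time_s: 24.33
tcp_pos: [0.5449, 0.318, 0.0373]
ee_rot: [0.766, 0.642, 0.0, 0.0]
ft_force: [-0.2, -0.1, -3.5]
opening: 0.0451
gripper_force: 63.0
```

{"api": "play_rows", "payload": {
  "rows": [
    [-0.3,0,0,0.04,0],
    [-0.3,0,0,0,0],
    [-0.3,0,0,0,0]
  ]
}}

```text
time_s: 24.58
tcp_pos: [0.545, 0.318, 0.0372]
ee_rot: [0.766, 0.642, 0.0, 0.0]
ft_force: [-3.9, -1.3, 5.2]
opening: 0.0454
gripper_force: 64.0
```

{"api": "play_rows", "payload": {
  "rows": [
    [0.1,0,0,0,0],
    [0.2,0,0,0,0],
    [0.4,0,0,0,0],
    [0.5,0,0,0,0],
    [0.5,0,0,0,0]
  ]
}}

```text
time_s: 25.0
tcp_pos: [0.545, 0.318, 0.0362]
ee_rot: [0.766, 0.642, 0.0, 0.0]
ft_force: [-0.3, -0.7, -0.5]
opening: 0.064
gripper_force: 0.0
```

{"api": "play_rows", "payload": {
  "rows": [
    [0.5,0,0,-0.3,0],
    [0.5,0,0,-0.6,0],
    [0.5,0,0,-0.9,0],
    [0.5,0,0,-0.9,0],
    [0.5,0,0,-0.9,0],
    [0.5,0,0,-0.9,0],
    [0.5,0,0,-0.9,0],
    [0.5,0,0,-0.5,0],
    [0.5,0,0,0,0],
    [0.5,0,0,0,0]
  ]
}}

```text
time_s: 25.83
tcp_pos: [0.545, 0.3181, 0.184]
ee_rot: [0.766, 0.642, 0.001, 0.0]
ft_force: [0.3, -0.7, -1.4]
opening: 0.0637
gripper_force: 0.0
```

Run:
```python
from h import *
s,p,d,c,T,P,u,v,H,S,V=meas("w5.png"); print(s["time_s"],s["tcp_pos"],s["ft_force"],s["opening"])
for t in ("mat","detector"):
  for q in models.trace(t,"wrist")[:2]:
    Q,_,_=pts(d,c,q["pixels"])
    if t=="detector": Q=Q[Q[:,2]>.035]
    if len(Q)>30: print(t,q["confidence"],rect(Q),len(Q),np.percentile(Q[:,2],[10,50,90]))
p,d,c=grab("top"); hsv=cv2.cvtColor(p,cv2.COLOR_RGB2HSV); P,u,v=pts(d,c); H,S,V=hsv[v,u].astype(int).T
k=((H<8)|(H>172))&(S>110)&(P[:,2]>.1)&(u>245)&(u<350)&(v>150)&(v<215); print("handle",k.sum(),rect(P[k]),P[k].mean(0))
```

```text
25.8333 [0.54502417 0.318053   0.18397519] [ 0.26940824 -0.67345016 -1.41509431] 0.0637474060560745
mat 0.73 [545.5 313.3 184.5 154.2  -3.4] 18696 [0.00352891 0.00446829 0.00539373]
detector 0.73 [431.6 221.1 279.9  39.8  44.8] 1089 [0.03864537 0.04025984 0.04125558]
detector 0.68 [543.  312.  131.9  45.7  80.1] 6381 [0.04485527 0.0465725  0.04767632]
handle 49 [ 512.4 -204.3   40.6   11.9   19.2] [ 0.51185643 -0.20424918  0.13214872]
```

View pics/w5.png

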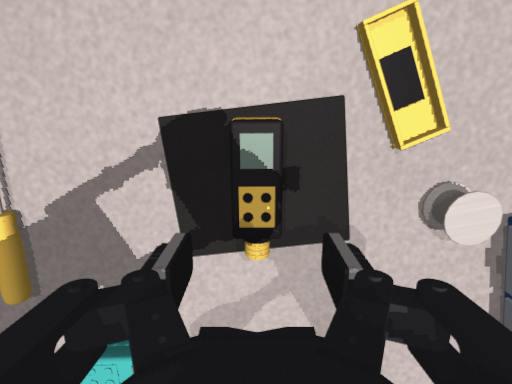

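The detector lies flat and right way up on the mat at (257,180), about 11 mm from its centre and released. The handle is still parked, twisted and raised, with the jaw open.

```bash
python3 -c "
from plant import robot
print(robot.job_done())"
```

```text
the job is handed in; nothing more can be done
None
```

The job is handed in: the plunger is parked in a rest notch, the jaw is back at its end stop, and the detector lies flat and right way up on the mat; I saw no verdict on the judging.

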